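Vent the vacuum drying oven and open its door

TASK

The drying run is over. With the door still shut, turn the long black vent pointer on top of the white vacuum oven until its long, white-lined end points at the red tab on its scale, then swing the oven's blue door wide open, to about a right angle, so that the dishes can be taken out. The pointer must still stand at the red tab when you are done; leave the bottle, canister and beaker where they stand.

Things in the scene. Friction and masses are not known exactly. Their poses are not given: they have to be found in the camera images.
- oven: White vacuum drying oven, fixed to the bench: 270 deep, 300 wide, 230 high. Origin: centre of its underside, on the bench. Its front (door side) faces its own -x; z up. On its top (z = 230) lie a white scale disc (radius 100, 4 thick, centre at x = 20, y = -30) and a steel vacuum gauge (radius 24, 19 high, at x = 106, y = -121).
- vent_dial (a joint): Angle of the vent pointer in rad; grows as it turns clockwise seen from above, range 0 to 5.2. It stays where it is left (friction about 0.12 N m). At value q the pointer points at 200 degrees minus q, counted counter-clockwise from the oven's +x.
- dial_hub (a point): Point on the vent dial's upright axis, at the top of the dial (270 above the bench). The dial is a black hub (radius 24) crossed by a straight pointer bar 110 long, 16 wide: it reaches 75 from the axis at the pointing end (white line on top) and 35 at the tail. The bar's sides stand from 242 to 270 above the bench and can be pushed or pinched.
- dial_tip (a point): Pointing end of the vent pointer: 75 from the axis, at the top face of the bar (270 above the bench).
- vent_tab: Red tab (26 long, 9 wide, 6 high) clipped on the rim of the white scale, marking where the pointer must stand. Its origin is on the dial's axis at the top of the scale disc (234 above the bench); its own +x points from the axis through the middle of the tab, which lies 81 to 107 out. It does not move. It is always clockwise of the pointer's start.
- oven_door (a joint): Opening angle of the door in rad: 0 shut, 1.57 at a right angle to the front, stop at 1.8. It grows counter-clockwise seen from above. It stays where it is left.
- door_hinge (a point): Point on the door's upright hinge line, at handle height (195 above the bench). The blue door is 300 wide, 200 high, 22 thick, from 20 to 220 above the bench, with a window; the hinge is at the outer face of its edge nearest the robot.
- door_handle (a point): Middle of the yellow handle bar: level, parallel to the door, 110 long, 14 thick, 195 above the bench, 50 in front of the door's outer face (gap 43), 220 from the hinge along the door. Its two ends bend back to the door. The door's top edge is 25 higher than the bar. Open space above and all round it.
- amber_bottle: Amber glass bottle, radius 34, 170 high; origin at the centre of its underside. Leave it alone.
- steel_canister: Steel can, radius 36, 110 high; origin at the centre of its underside. Leave it alone.
- beaker: Clear open beaker, radius 38, 95 high; origin at the centre of its underside. Leave it alone.

How it is judged:
On the way, in this order (a step that is already met when the one before it is completed fails the run):
1. the vent pointer stands at the red tab while the door is still shut (y of dial_tip in the frame of vent_tab between -0.0065 and 0.0065 m and x of dial_tip in the frame of vent_tab above 0.06 m and value of joint oven_door below 0.08 rad), for 0.2 s.
2. the door is wide open (value of joint oven_door above 1.25 rad), for 0.2 s.
At the end, for the whole second after the job is handed in: The end of the vent pointer is within 6.5 mm sideways (5 degrees) of the line from the dial's axis through the red tab, and the door is open by more than 1.25 rad (72 degrees) and at rest (y of dial_tip in the frame of vent_tab between -0.0065 and 0.0065 m and x of dial_tip in the frame of vent_tab above 0.06 m and value of joint oven_door above 1.25 rad and velocity of joint oven_door between -0.05 and 0.05 rad/s); the robot touches nothing.
It fails at once if the bottle, canister or beaker moved by more than 25 mm or tipped (distance of any of amber_bottle, steel_canister, beaker from where it was at the start of the episode above 0.025 m or angle between any of amber_bottle, steel_canister, beaker's own z axis and vertical above 0.4 rad).
It fails at once if the door opened (more than 0.2 rad) while the pointer is away from the red tab by more than 15 mm (value of joint oven_door above 0.2 rad and (y of dial_tip in the frame of vent_tab above 0.015 m or y of dial_tip in the frame of vent_tab below -0.015 m)).
It also fails if it takes over 64 s, if anything falls off the work surface, if the arm or the gripper's body presses on something with over 40 N, if the wrist force passes 120 N, or if a joint passes its speed limit or range.

ROBOT

A 6-joint arm with a two-finger parallel gripper is mounted at the origin on the work surface. World frame = base frame: x ahead of the robot, y to its left, z up, the work surface at z = 0. Lengths are in m, angles in rad, forces in N, time in s.
With the tool pointing down it reaches from about 0.3 to 0.775 m from the base axis. Payload 14.6 kg.
Tool frame: the origin (TCP) lies between the finger pads; the fingertips stand 17 mm ahead of it and the grasp point (between the pads) lies 2 mm behind it (env.tcp_to_tips is the distance from the TCP to the fingertips, in m); z points along the fingers, y is the line along which they close (so a half turn about z gives the same grasp; the last joint's range is limited). The gripper opens to 85 mm and grips with 20 to 120 N. Pads are 22 mm wide; open, the fingers measure 114 mm over their backs; the gripper's body (76 mm by 85 mm) begins 54 mm behind the grasp point. The pads swing forward as they close: fully open they stand 13 mm farther back than shut.
Start: joints at [-0.067, 0.3, 1.521, -0, 1.321, -0.067], TCP at [0.55, -0, 0.248] pointing down, gripper open.
Joint ranges: [-3.03, 3.03], [-0.79, 2.21], [0.23, 2.52], [-1.04, 4.18], [0, 3.07], [-2.55, 2.55]. Speed limits (rad/s): [2.22, 2.22, 2.57, 3.14, 3.14, 3.14].

INTERFACE

Orientations are given as a unit quaternion [w, x, y, z].
In Python, from bench import telemetry, vision, env, models gives the robot as it stands.
- The arm moves only by the shell command python3 -m pendant 'ROWS' [FORCE]. ROWS is JSON, a list of rows, each an object of numbers: "dx", "dy", "dz": the shift along the tool's x, y, z in m; "rx", "ry", "rz": the turn, a rotation vector about the tool's x, y, z in degrees; "fingers": the opening in per cent of the stroke, from 0 (shut) to 100 (fully open). In form: [{"dx": .., "dy": .., "dz": .., "rx": .., "ry": .., "rz": .., "fingers": ..}, ...]. A call has 1 to 5 rows; each row shifts and turns the commanded pose from where the row before left it, along the tool's axes as they then stand; what a row does not reach is not made up. A row lasts 1/8 s, in which the tool goes at most 62.5 mm and 10.7 degrees, less where a joint would pass 70% of its speed; a pose out of reach is approached as far as the arm can. A call is refused whole if a number of a shift passes 0.0625 or a number of a turn 10.7, either way. A call with a gripper value outside its range is refused whole. The fingers move at their own pace and stop on an object; FORCE is the grip in N (left out, the last holds). Time passes only in rows, so rows that do not move let the fingers close. It gives the time, the measured TCP pose, the force, the opening and the grip force at its end, in the units of the state.
- telemetry.read_state(): the state, without advancing time (a new reading comes with each control period).
- vision.grab_frame(name): name is "scene" or "side" or "wrist"; returns a dict with "image" (400x640x3 uint8, red, green, blue), "fx", "fy", "cx", "cy" (pixels), "camera_from_world" (4x4, takes a point from world to camera coordinates). Camera axes: x right, y down, z forward; pixel columns grow to the right and rows downward; lengths in m; the calibration is good to about 2 mm. A picture is of the moment at which its call begins. There is no depth.
- env.sign_off(): hands the job in; it is judged then, once.
Trained networks look in a picture, given as the dict that the camera call returned (one of the last four; its "shot" number tells which), for a name from the list of things; names that differ only in an ending like _2 or _b are one class to them, and where a whole thing is asked for, a point or a joint stands for the part that bears it (a point fixed in the world has none). Each returns a list of dicts, best first, with "p" (0 to 1); they miss things now and then, are a little off and sometimes report something else, mostly with a low value. They report only what shows in the picture. A call takes as long as a camera call.
- models.find_in(picture, name): "extent" ([left, top, right, bottom] in pixels, round what is visible of it).
The state is a dict: "t": time; "qpos": joint angles; "joint_velocities": joint speeds; "tau": joint torques, N m; "ee_pos": TCP position; "eef_rot": TCP orientation; "force": force on the tool from outside, world axes, zero at the start; "ft_torque": the same for the moment, N m; "gripper_width": opening from 0.0 (shut) to 1.0 (fully open); "finger_force": force on a finger pad.
Only numpy, scipy, OpenCV 4.12 (cv2) and the standard library are available. Lean on these libraries where they do the work, as an engineer would, in place of code of your own. Each camera call takes 0.05 s, during which the arm holds its last target. There are 200 camera calls.

## Working session

There is one attempt and no reset: what is moved stays moved. The work goes in short steps, Python scripts to look and compute and a shell command to move; the robot and the scene stay as the last step left them, time stands still between calls to the robot, and variables do not carry over. Pictures are saved under pics/ and viewed, at most 10 in all, crops included, and the job is handed in when it is done.

```bash
mkdir -p pics; cat > h.py <<'E'
import numpy as np, cv2
from bench import telemetry, vision, env, models
def ray(f,u,v):
    M=np.array(f["camera_from_world"]);R=M[:3,:3];t=M[:3,3]
    return -R.T@t, R.T@np.array([(u-f["cx"])/f["fx"],(v-f["cy"])/f["fy"],1])
def atz(f,u,v,z):
    c,d=ray(f,u,v); return c+d*(z-c[2])/d[2]
def proj(f,p):
    M=np.array(f["camera_from_world"]);q=M[:3,:3]@np.array(p)+M[:3,3]
    return np.array([f["cx"]+f["fx"]*q[0]/q[2],f["cy"]+f["fy"]*q[1]/q[2]])
def save(f,n): cv2.imwrite("pics/"+n,cv2.cvtColor(np.asarray(f["image"]),cv2.COLOR_RGB2BGR))
E
python3 - <<'E'
from h import *
import pickle
for n in ("scene","side"):
    f=vision.grab_frame(n); save(f,n+"0.png"); pickle.dump(f,open(n+".pkl","wb"))
    print(n,ray(f,320,200),f["fx"])
    for k in ("oven","dial_hub","vent_tab","door_handle","amber_bottle","steel_canister","beaker","oven_door"):
        r=models.find_in(f,k); print(k,[(np.round(x["extent"],0).tolist(),round(x["p"],2)) for x in r[:2]])
s=telemetry.read_state(); print(s)
E
```

```text
scene (array([ 1.01788148, -0.01050608,  0.87548599]), array([-0.53848662,  0.09468799, -0.83742101])) 383.5852740862641
oven [([67.0, 148.0, 279.0, 335.0], 0.57), ([397.0, 240.0, 439.0, 284.0], 0.29)]
dial_hub [([124.0, 180.0, 177.0, 211.0], 0.75)]
vent_tab [([144.0, 232.0, 149.0, 248.0], 0.53)]
door_handle [([219.0, 146.0, 276.0, 302.0], 0.69)]
amber_bottle [([409.0, 167.0, 445.0, 221.0], 0.83)]
steel_canister [([398.0, 128.0, 429.0, 180.0], 0.88), ([121.0, 184.0, 180.0, 209.0], 0.41)]
beaker [([398.0, 239.0, 437.0, 285.0], 0.96)]
oven_door [([222.0, 146.0, 278.0, 301.0], 0.71), ([70.0, 145.0, 277.0, 336.0], 0.25)]
side (array([0.28315505, 1.00482829, 0.81409561]), array([ 0.22750012, -0.80793744, -0.54376969])) 472.00209478380293
oven [([284.0, 109.0, 398.0, 223.0], 0.84)]
dial_hub [([343.0, 111.0, 369.0, 128.0], 0.7), ([282.0, 146.0, 393.0, 221.0], 0.43)]
vent_tab []
door_handle [([285.0, 144.0, 391.0, 223.0], 0.7)]
amber_bottle [([268.0, 273.0, 301.0, 345.0], 0.55)]
steel_canister [([335.0, 309.0, 370.0, 375.0], 0.76)]
beaker []
oven_door [([283.0, 148.0, 396.0, 223.0], 0.82)]
{'t': 0.9, 'qpos': array([-6.65943324e-02,  2.99887720e-01,  1.52099474e+00, -1.80347227e-05,
        1.32069089e+00, -6.65926855e-02]), 'joint_velocities': array([-0.00029725, -0.00073529, -0.00017175, -0.00149154,  0.00087584,
        0.0015197 ]), 'tau': array([ 1.13796461e-03, -5.43346739e+01, -3.61977410e+01,  1.91026663e-05,
        6.07684760e-04,  4.44363181e-06]), 'ee_pos': array([ 5.49993982e-01, -3.40420350e-06,  2.48289548e-01]), 'eef_rot': array([ 1.30154093e-05,  7.07105785e-01,  7.07107777e-01, -2.21050227e-07]), 'force': array([-0.47528922,  0.04616304, -0.36832876]), 'ft_torque': array([-0.00505561,  0.00801058, -0.0053458 ]), 'finger_force': 0.0, 'gripper_width': 1.0021921760466121}
```

View pics/scene0.png

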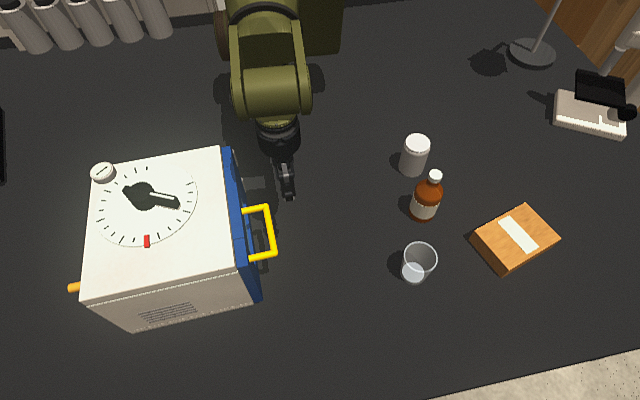

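View pics/side0.png

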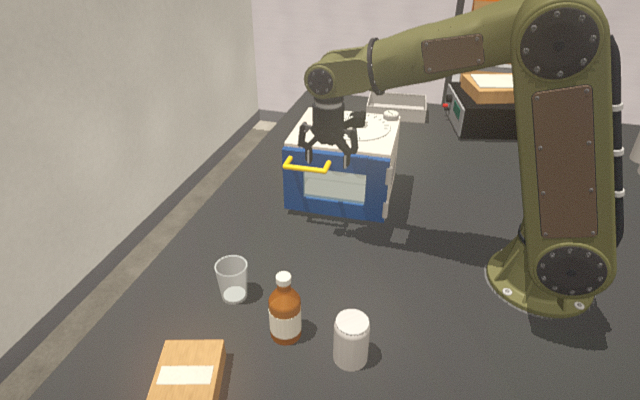

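The scene shows the oven at the left with its door facing world +y. The pointer's white end is near px (178,202), the hub near (143,196) and the red tab at (146,241). The handle spans (245-275, 208-258), and the bottle, canister and beaker stand to the right, at column 398 and beyond.

```bash
cat >> h.py <<'E'
def O(p,x,y,z):
    c,s=np.cos(p[2]),np.sin(p[2]); return np.array([p[0]+c*x-s*y,p[1]+s*x+c*y,z])
E
python3 - <<'E'
from h import *
import pickle
from scipy.optimize import least_squares
f=pickle.load(open("scene.pkl","rb"));g=pickle.load(open("side.pkl","rb"))
im=cv2.cvtColor(f["image"],cv2.COLOR_RGB2BGR)
# top corners (oven frame) vs pixels
C=[((.135,.15,.23),(83,300)),((-.135,.15,.23),(248,277)),((-.135,-.15,.23),(222,146))]
# disc ellipse: boundary of disc -> use hub; tab from red pixels
hsv=cv2.cvtColor(im,cv2.COLOR_BGR2HSV)
m=((hsv[...,0]<6)|(hsv[...,0]>174))&(hsv[...,1]>170)&(hsv[...,2]>100)
m[:, :100]=0;m[:,200:]=0
ys,xs=np.nonzero(m);tab=(xs.mean(),ys.mean());print("tab",tab,len(xs))
hub=(144,196)
def r(p):
    e=[proj(f,O(p,*a))-b for a,b in C]+[proj(f,O(p,.02,-.03,.27))-hub]
    return np.ravel(e)
s=least_squares(r,[.55,-.35,-1.57],loss="soft_l1");p=s.x;print(p,np.round(r(p),1))
h=O(p,.02,-.03,.27)
print("hub",h)
T=atz(f,*tab,.238);print("tab",T,np.hypot(*(T-h)[:2]),np.degrees(np.arctan2(*(T-h)[1::-1])))
for z,px in ((.27,(178,204)),):
    P=atz(f,*px,z);print("tip",P,np.hypot(*(P-h)[:2]),np.degrees(np.arctan2(*(P-h)[1::-1])))
print("handle",O(p,-.135-.022-.05,-.15+.22,.195),"hinge",O(p,-.157,-.15,.195))
for n,e,hh in (("bottle",(427,221),0),("can",(413,180),0),("beaker",(415,285),0)): print(n,atz(f,*e,0))
def draw(f,im,out,box,k):
    im=cv2.resize(im,None,fx=k,fy=k,interpolation=2)
    def L(pts,c): cv2.polylines(im,[np.int32([proj(f,q)*k for q in pts])],False,c,1)
    for z in(0,.23): L([O(p,a*.135,b*.15,z) for a,b in((1,1),(-1,1),(-1,-1),(1,-1),(1,1))],(255,0,255))
    t=np.linspace(0,6.3,60);L([O(p,.02+.1*np.cos(a),-.03+.1*np.sin(a),.234) for a in t],(0,200,0))
    L([O(p,.02+.024*np.cos(a),-.03+.024*np.sin(a),.27) for a in t],(0,255,255))
    L([O(p,-.207,-.15+a,.195) for a in(.165,.275)],(255,0,255))
    a,b,c,d=[v*k for v in box];cv2.imwrite(out,im[b:d,a:c])
draw(f,im,"pics/ov1.png",(60,130,290,340),3) if 0 else None
draw(f,im,"pics/ov1.png",(60,135,290,335),3)
draw(g,cv2.cvtColor(g["image"],cv2.COLOR_RGB2BGR),"pics/ov2.png",(260,90,420,240),3)
a=cv2.imread("pics/ov1.png");b=cv2.imread("pics/ov2.png");print(a.shape,b.shape)
pickle.dump(p,open("p.pkl","wb"))
E
```

```text
tab (np.float64(146.0344827586207), np.float64(240.89655172413794)) 58
[ 0.57808933 -0.24675197 -1.52177816] [ 0.3  7.6 -6.4 -6.9  1.5  1.1  0.  -0.8]
hub [ 0.54910533 -0.26819791  0.27      ]
tab [ 0.63061616 -0.27266045  0.238     ] 0.08163289399419305 -3.133694421327232
tip [ 0.58265177 -0.20455863  0.27      ] 0.07193969846972445 62.20475340410091
handle [ 0.63786255 -0.03657071  0.195     ] hinge [ 0.42057673 -0.09729033  0.195     ]
bottle [ 5.77166579e-01  3.50650975e-01 -1.11022302e-16]
can [0.44269866 0.35821895 0.        ]
beaker [0.73755191 0.26213959 0.        ]
(600, 690, 3) (450, 480, 3)
```

View pics/ov1.png

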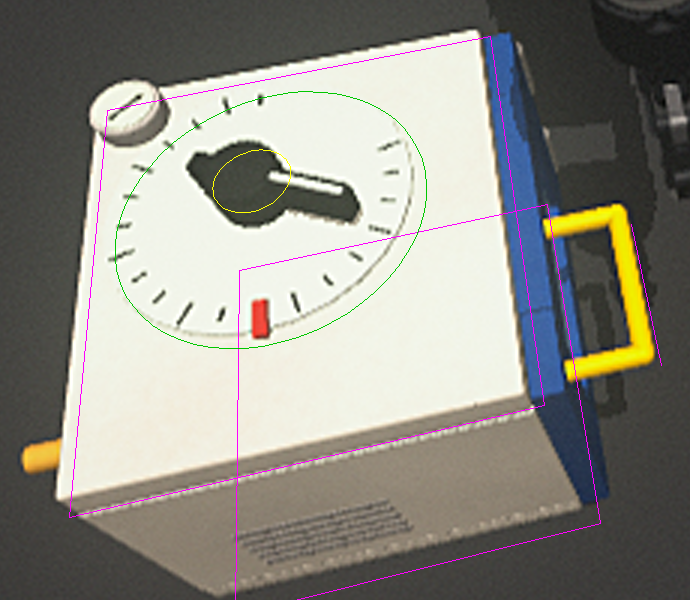

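```bash
cat > fit.py <<'E'
from h import *
import pickle
from scipy.optimize import least_squares
f=pickle.load(open("scene.pkl","rb"))
im=cv2.cvtColor(f["image"],cv2.COLOR_RGB2BGR)
q=lambda a,b:(a/3+60-.33,b/3+135-.33)
C=[((.135,.15,.23),q(57,498)),((-.135,.15,.23),q(527,394)),((-.135,-.15,.23),q(479,31)),
 ((-.157-.05,.07,.195),q(634,286))]
def r(p): return np.ravel([proj(f,O(p,*a))-b for a,b in C])
p=least_squares(r,[.55,-.35,-1.57],loss="soft_l1").x;print(p,np.round(r(p),1))
h=O(p,.02,-.03,.27);print("hub",h)
def pol(n,u,v,z):
    P=atz(f,u,v,z);print(n,P,np.hypot(*(P-h)[:2]),np.degrees(np.arctan2(*(P-h)[1::-1])))
pol("tab",146.03,240.9,.240); pol("line0",*q(270,176),.27);pol("line1",*q(342,189),.27)
print("handle",O(p,-.207,.07,.195),"hinge",O(p,-.157,-.15,.195))
pickle.dump(p,open("p.pkl","wb"))
k=3;im=cv2.resize(im,None,fx=k,fy=k,interpolation=2)
def L(pts,c): cv2.polylines(im,[np.int32([proj(f,q)*k for q in pts])],False,c,1)
for z in(0,.23): L([O(p,a*.135,b*.15,z) for a,b in((1,1),(-1,1),(-1,-1),(1,-1),(1,1))],(255,0,255))
t=np.linspace(0,6.3,60);L([O(p,.02+.1*np.cos(a),-.03+.1*np.sin(a),.234) for a in t],(0,200,0))
L([O(p,.02+.024*np.cos(a),-.03+.024*np.sin(a),.27) for a in t],(0,255,255))
L([O(p,-.207,-.15+a,.195) for a in(.165,.275)],(255,0,255))
cv2.imwrite("pics/ov3.png",im[135*3:335*3,180:870])
E
python3 fit.py
```

```text
[ 0.56651245 -0.25478101 -1.53532283] [-0.5  0.6  0.3  0.2  1.3 -0.8 -0.6 -0.6]
hub [ 0.53724064 -0.27583241  0.27      ]
tab [ 0.63183679 -0.27184578  0.24      ] 0.09468011668488735 2.4132296029192393
line0 [ 0.54678704 -0.25782001  0.27      ] 0.020385787382622405 62.0768350303932
line1 [ 0.56639923 -0.21269145  0.27      ] 0.06954857963901338 65.21244027149032
handle [ 0.62912693 -0.04542862  0.195     ] hinge [ 0.41103864 -0.10319969  0.195     ]
```

View pics/ov3.png

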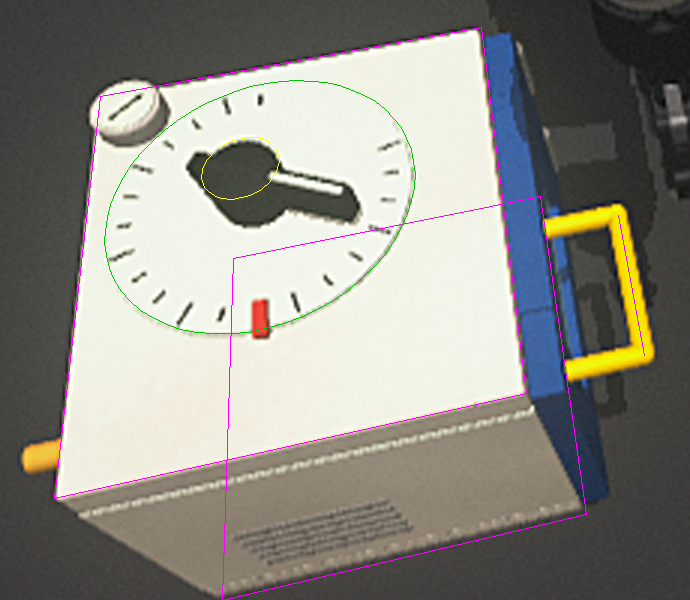

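The refit overlay matches: oven outline, disc and handle are all within about 1 px, and the tab comes out at radius 94.7 mm against an expected 94. The hub is at (0.537, -0.276), the pointer at about 65° and the tab at 2.4°. Next I'll approach above the pointer and turn the tool to match.

```bash
python3 -m pendant '[{"dz":-0.05},{"dz":-0.04},{"dx":-0.05,"rz":5},{"dx":-0.05,"dy":0,"rz":0}]' 60
python3 -m pendant '[{"rz":10},{"rz":10},{"rz":0}]'
```

```text
$[0]: bad value
$[0]: bad value
```

```bash
python3 -m pendant '[{"dx":0,"dy":0,"dz":-0.05,"rx":0,"ry":0,"rz":0,"fingers":100},{"dx":0,"dy":0,"dz":-0.04,"rx":0,"ry":0,"rz":0,"fingers":100},{"dx":-0.056,"dy":0.0025,"dz":0,"rx":0,"ry":0,"rz":0,"fingers":100},{"dx":-0.056,"dy":0.0025,"dz":0,"rx":0,"ry":0,"rz":0,"fingers":100}]' 60
```

```text
t: 1.4
ee_pos: [0.555, -0.113, 0.3388]
eef_rot: [0.0, 0.707, 0.708, 0.0]
force: [0.0, -0.4, 0.4]
gripper_width: 0.999
finger_force: 0.0
```

```bash
python3 -m pendant '[{"dx":-0.056,"dy":0.0025,"dz":0,"rx":0,"ry":0,"rz":0,"fingers":100},{"dx":-0.057,"dy":0.003,"dz":0,"rx":0,"ry":0,"rz":0,"fingers":100},{"dx":0,"dy":0,"dz":0,"rx":0,"ry":0,"rz":10,"fingers":100},{"dx":0,"dy":0,"dz":0,"rx":0,"ry":0,"rz":10,"fingers":100},{"dx":0,"dy":0,"dz":0,"rx":0,"ry":0,"rz":5,"fingers":100}]'
python3 - <<'E'
from h import *
import pickle
f=vision.grab_frame("wrist");s=telemetry.read_state();print(s["ee_pos"],s["eef_rot"])
p=pickle.load(open("p.pkl","rb"));h=O(p,.02,-.03,.27)
for n,P in(("hub",h),("tip65",h+.075*np.array([np.cos(1.134),np.sin(1.134),0])),("tab",[h[0]+.094*np.cos(.042),h[1]+.094*np.sin(.042),.24])): print(n,proj(f,P))
save(f,"w1.png")
E
```

```text
t: 2.02
ee_pos: [0.5604, -0.2252, 0.3381]
eef_rot: [-0.0, 0.845, 0.535, -0.0]
force: [-0.8, -0.2, -0.8]
gripper_width: 0.997
finger_force: 0.0
[ 0.56047687 -0.22510536  0.33820297] [-6.40812903e-05  8.45412213e-01  5.34114393e-01 -3.08038382e-05]
hub [326.17716879 291.92079618]
tip65 [325.87797237 193.21064126]
tab [434.29024703 219.97435877]
```

View pics/w1.png

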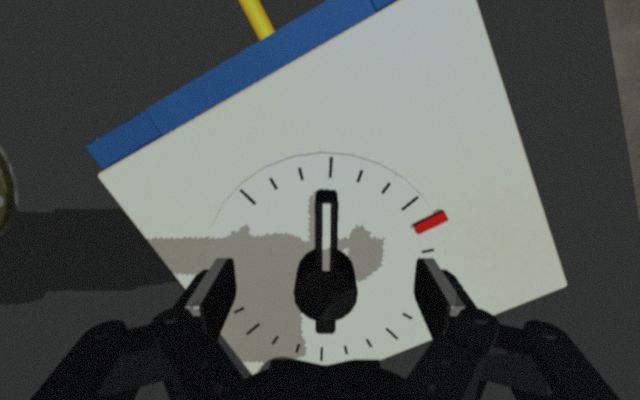

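The wrist view shows the pointer straight up the image, centred on the fingers, with its hub at (326,292) and tip at (326,192) as predicted. The tab is at (431,221), 3 px from the prediction. Next I lower and pinch.

```bash
python3 - <<'E'
from h import *
import pickle
f=vision.grab_frame("wrist")
im=f["image"].astype(int);m=(im[...,0]>130)&(im[...,1]<70)&(im[...,2]<70);ys,xs=np.nonzero(m);print(xs.mean(),ys.mean(),len(xs))
H=atz(f,326,292,.27);T=atz(f,xs.mean(),ys.mean(),.239);P=atz(f,326,193,.27)
for a in(T,P):d=(a-H)[:2];print(H,a,np.hypot(*d),np.degrees(np.arctan2(d[1],d[0])))
E
python3 -m pendant '[{"dx":0,"dy":0,"dz":0.04,"rx":0,"ry":0,"rz":0,"fingers":60},{"dx":0,"dy":0,"dz":0.026,"rx":0,"ry":0,"rz":0,"fingers":60},{"dx":0,"dy":0,"dz":0.01,"rx":0,"ry":0,"rz":0,"fingers":40},{"dx":0,"dy":0,"dz":0,"rx":0,"ry":0,"rz":0,"fingers":0},{"dx":0,"dy":0,"dz":0,"rx":0,"ry":0,"rz":0,"fingers":0}]' 60
python3 -m pendant '[{"dx":0,"dy":0,"dz":0,"rx":0,"ry":0,"rz":0,"fingers":0},{"dx":0,"dy":0,"dz":0,"rx":0,"ry":0,"rz":0,"fingers":0}]'
```

```text
430.5709090909091 222.21454545454546 275
[ 0.5369534  -0.27570481  0.27      ] [ 0.62798656 -0.27312645  0.239     ] 0.09106966430496677 1.6223717772691708
[ 0.5369534  -0.27570481  0.27      ] [ 0.56916981 -0.20772947  0.27      ] 0.07522329433207237 64.64173747309172
t: 2.75
ee_pos: [0.5607, -0.2251, 0.2629]
eef_rot: [0.0, 0.843, 0.538, 0.0]
force: [0.3, 0.5, -3.8]
gripper_width: 0.176
finger_force: 60.1
t: 3.0
ee_pos: [0.5607, -0.225, 0.2628]
eef_rot: [0.0, 0.843, 0.537, 0.0]
force: [0.5, 0.1, -2.4]
gripper_width: 0.176
finger_force: 60.6
```

```bash
python3 -m pendant '[{"dx":-0.0007,"dy":0.0088,"dz":0,"rx":0,"ry":0,"rz":9,"fingers":0},{"dx":-0.0007,"dy":0.0088,"dz":0,"rx":0,"ry":0,"rz":9,"fingers":0},{"dx":-0.0007,"dy":0.0088,"dz":0,"rx":0,"ry":0,"rz":9,"fingers":0},{"dx":-0.0007,"dy":0.0088,"dz":0,"rx":0,"ry":0,"rz":9,"fingers":0}]'
python3 -m pendant '[{"dx":-0.0007,"dy":0.0088,"dz":0,"rx":0,"ry":0,"rz":9,"fingers":0},{"dx":-0.0007,"dy":0.0088,"dz":0,"rx":0,"ry":0,"rz":9,"fingers":0},{"dx":-0.0007,"dy":0.0087,"dz":0,"rx":0,"ry":0,"rz":8.8,"fingers":0},{"dx":0,"dy":0,"dz":0,"rx":0,"ry":0,"rz":0,"fingers":0},{"dx":0,"dy":0,"dz":0,"rx":0,"ry":0,"rz":0,"fingers":0}]'
python3 - <<'E'
from h import *
f=vision.grab_frame("wrist");save(f,"w2.png");print(telemetry.read_state()["eef_rot"])
E
```

```text
t: 3.5
ee_pos: [0.5874, -0.2496, 0.263]
eef_rot: [0.002, 0.969, 0.248, 0.002]
force: [14.2, -9.8, -5.6]
gripper_width: 0.17
finger_force: 62.0
t: 4.12
ee_pos: [0.5951, -0.276, 0.2632]
eef_rot: [0.003, 1.0, 0.019, 0.004]
force: [28.2, -18.9, -8.3]
gripper_width: 0.176
finger_force: 62.1
[0.00287563 0.99979752 0.01947993 0.0041455 ]
```

View pics/w2.png

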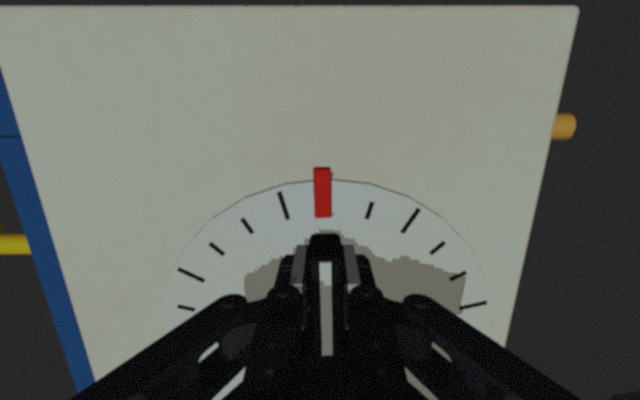

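The pointer (line at column 325) is aligned with the tab (column 322). I'll release, rise and measure.

```bash
python3 -m pendant '[{"dx":0,"dy":0,"dz":0,"rx":0,"ry":0,"rz":0,"fingers":50},{"dx":0,"dy":0,"dz":0,"rx":0,"ry":0,"rz":0,"fingers":60},{"dx":0,"dy":0,"dz":-0.04,"rx":0,"ry":0,"rz":0,"fingers":60},{"dx":0,"dy":0,"dz":-0.04,"rx":0,"ry":0,"rz":0,"fingers":60},{"dx":0,"dy":0,"dz":0,"rx":0,"ry":0,"rz":0,"fingers":60}]'
python3 - <<'E'
from h import *
f=vision.grab_frame("wrist");save(f,"w3.png")
im=f["image"].astype(int);m=(im[...,0]>130)&(im[...,1]<70)&(im[...,2]<70);ys,xs=np.nonzero(m)
H=proj(f,[.537,-.2758,.27]);print(xs.mean(),ys.mean(),len(xs),"hub",H)
T=atz(f,xs.mean(),ys.mean(),.239)
# white line: bright pixels within dark bar
H0=np.array([.537,-.2758]);B=[]
g=im.sum(2)
for r in np.linspace(.03,.066,19):
    row=[]
    for a in np.radians(np.arange(-12,17,.25)):
        u,v=proj(f,[H0[0]+r*np.cos(a),H0[1]+r*np.sin(a),.27]);row.append(g[int(round(v)),int(round(u))])
    row=np.array(row);A=np.arange(-12,17,.25);d=row<150
    B.append((round(r,3),A[d].min(),A[d].max()) if d.any() else None)
print(B)
print(np.degrees(np.arctan2(T[1]-H0[1],T[0]-H0[0])),np.hypot(T[0]-H0[0],T[1]-H0[1]))
E
```

```text
t: 4.8
ee_pos: [0.5932, -0.2741, 0.3463]
eef_rot: [0.002, 1.0, 0.019, 0.003]
force: [-0.1, 0.0, -0.9]
gripper_width: 0.599
finger_force: 0.0
325.588424437299 156.39228295819936 311 hub [323.23062951 286.51936529]
[(np.float64(0.03), np.float64(-12.0), np.float64(16.75)), (np.float64(0.032), np.float64(-12.0), np.float64(16.75)), (np.float64(0.034), np.float64(-12.0), np.float64(16.25)), (np.float64(0.036), np.float64(-12.0), np.float64(8.5)), (np.float64(0.038), np.float64(-12.0), np.float64(8.25)), (np.float64(0.04), np.float64(-12.0), np.float64(7.75)), (np.float64(0.042), np.float64(-11.75), np.float64(7.5)), (np.float64(0.044), np.float64(-11.0), np.float64(7.25)), (np.float64(0.046), np.float64(-10.25), np.float64(7.0)), (np.float64(0.048), np.float64(-9.75), np.float64(6.75)), (np.float64(0.05), np.float64(-9.25), np.float64(6.5)), (np.float64(0.052), np.float64(-8.75), np.float64(6.5)), (np.float64(0.054), np.float64(-8.25), np.float64(6.25)), (np.float64(0.056), np.float64(-8.0), np.float64(6.0)), (np.float64(0.058), np.float64(-7.5), np.float64(6.0)), (np.float64(0.06), np.float64(-7.25), np.float64(5.75)), (np.float64(0.062), np.float64(-6.75), np.float64(5.75)), (np.float64(0.064), np.float64(-6.5), np.float64(6.0)), (np.float64(0.066), np.float64(-6.25), np.float64(6.0))]
1.0615652935210729 0.09232074052053996
```

View pics/w3.png

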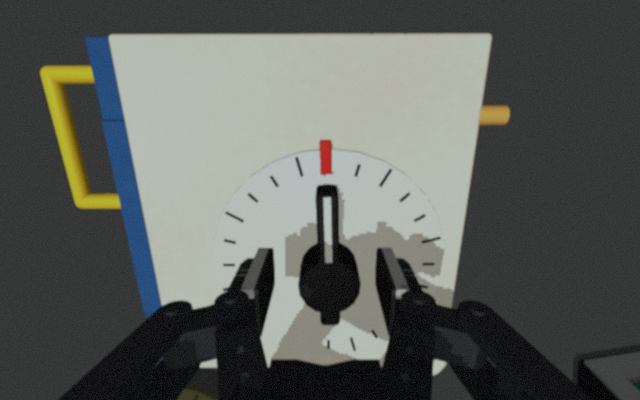

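The pointer now stands at the tab: tip at about (327,188), white line down to (328,262), tab at (325.6,156). I'll compute the angle precisely.

```bash
python3 - <<'E'
from h import *
def run(cam):
    f=vision.grab_frame(cam)
    im=f["image"].astype(int);m=(im[...,0]>130)&(im[...,1]<70)&(im[...,2]<70)
    if cam=="scene": m[:,:100]=0;m[:,200:]=0
    ys,xs=np.nonzero(m);T=atz(f,xs.mean(),ys.mean(),.239)[:2]
    # white stripe pixels near predicted bar
    g=im.min(2);H0=np.array([.537,-.2758]);pts=[]
    for v in range(400):
        for u in range(640):
            if cam=="wrist" and not(310<u<345 and 190<v<270): continue
            if cam=="scene" and not(100<u<200 and 170<v<260): continue
            P=atz(f,u,v,.27)[:2]-H0
            if .026<P[0]<.066 and abs(P[1])<.0055 and g[v,u]>100: pts.append(P+H0)
    pts=np.array(pts,np.float32);vx,vy,x0,y0=cv2.fitLine(pts,cv2.DIST_HUBER,0,.01,.01).ravel()
    d=np.array([vx,vy])*np.sign(vx);n=np.array([-d[1],d[0]])
    print(cam,len(pts),"bar dir",np.degrees(np.arctan2(d[1],d[0])),"tab",T,"tab off line",(T-[x0,y0])@n,"line at hub",([.537-x0,-.2758-y0]@n))
run("wrist");run("scene")
E
```

```text
wrist 429 bar dir 4.1468153 tab [ 0.62929233 -0.27393806] tab off line -0.00022569248561535662 line at hub 0.0045911362
scene 47 bar dir 4.912797 tab [ 0.63023931 -0.27183176] tab off line -0.00021831681582426714 line at hub 0.0038129995
```

The pointer line passes within 0.2 mm of the tab centre in both cameras. Next, the tool goes above the handle, where I'll re-measure it.

```bash
python3 -m pendant '[{"dx":0.011,"dy":-0.057,"dz":0,"rx":0,"ry":0,"rz":0,"fingers":50},{"dx":0.011,"dy":-0.057,"dz":0,"rx":0,"ry":0,"rz":0,"fingers":50},{"dx":0.011,"dy":-0.057,"dz":0,"rx":0,"ry":0,"rz":0,"fingers":50},{"dx":0.011,"dy":-0.056,"dz":0,"rx":0,"ry":0,"rz":0,"fingers":50},{"dx":0,"dy":0,"dz":0,"rx":0,"ry":0,"rz":0,"fingers":50}]'
python3 - <<'E'
from h import *
f=vision.grab_frame("wrist");save(f,"w4.png")
im=f["image"].astype(int);m=((im[...,0]>120)&(im[...,1]>100)&(im[...,2]<70)).astype(np.uint8)
ys,xs=np.nonzero(m);print(len(xs),xs.min(),xs.max(),ys.min(),ys.max())
for e in (-.055,0,.055):
  a=np.radians(2.03);print(proj(f,[.6291+e*np.cos(a),-.0454+e*np.sin(a),.195]))
for u,v in((xs.min(),ys.min()),(xs.max(),ys.max()),(xs.mean(),ys.mean())):print(atz(f,u,v,.202))
E
```

```text
t: 5.58
ee_pos: [0.6282, -0.0417, 0.3411]
eef_rot: [-0.0, 1.0, 0.021, -0.001]
force: [-0.3, -0.5, 0.4]
gripper_width: 0.497
finger_force: 0.0
3180 324 393 120 251
[327.85879821 240.85727568]
[328.51581022 185.79981218]
[329.26068148 123.37976348]
[ 0.68725842 -0.03889505  0.202     ]
[ 0.569742   -0.10899687  0.202     ]
[ 0.63545594 -0.05845936  0.202     ]
```

View pics/w4.png

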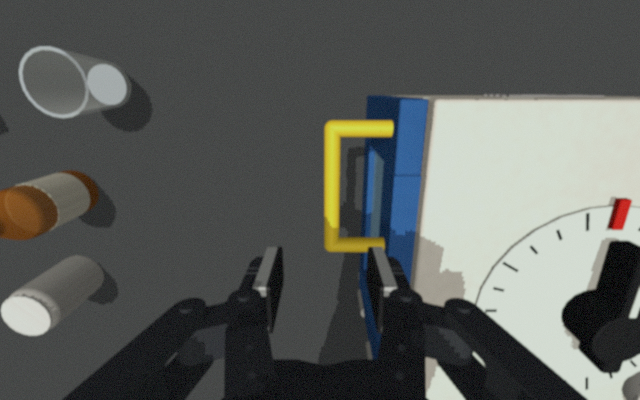

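The handle bar is at columns 325–339, rows 128–243, about 3.5 mm nearer the oven than predicted, so its centre is about (0.629, -0.049). I'll correct by 7 mm and descend.

```bash
python3 -m pendant '[{"dx":0.001,"dy":0.007,"dz":0.04,"rx":0,"ry":0,"rz":0,"fingers":50},{"dx":0,"dy":0,"dz":0.04,"rx":0,"ry":0,"rz":0,"fingers":50},{"dx":0,"dy":0,"dz":0.035,"rx":0,"ry":0,"rz":0,"fingers":50},{"dx":0,"dy":0,"dz":0.028,"rx":0,"ry":0,"rz":0,"fingers":50},{"dx":0,"dy":0,"dz":0,"rx":0,"ry":0,"rz":0,"fingers":50}]'
python3 -m pendant '[{"dx":0,"dy":0,"dz":0,"rx":0,"ry":0,"rz":0,"fingers":0},{"dx":0,"dy":0,"dz":0,"rx":0,"ry":0,"rz":0,"fingers":0},{"dx":0,"dy":0,"dz":0,"rx":0,"ry":0,"rz":0,"fingers":0}]' 50
```

```text
t: 6.25
ee_pos: [0.6283, -0.0535, 0.1968]
eef_rot: [-0.0, 1.0, 0.019, -0.002]
force: [0.5, -0.1, 0.5]
gripper_width: 0.504
finger_force: 0.0
t: 6.62
ee_pos: [0.6296, -0.0483, 0.201]
eef_rot: [-0.003, 1.0, 0.021, 0.001]
force: [-4.1, 27.7, 4.5]
gripper_width: 0.143
finger_force: 49.1
```

```bash
python3 -m pendant '[{"dx":0,"dy":-0.005,"dz":0,"rx":0,"ry":0,"rz":0,"fingers":0},{"dx":-0.0091,"dy":-0.0301,"dz":0,"rx":0,"ry":0,"rz":-8,"fingers":0},{"dx":-0.0091,"dy":-0.0301,"dz":0,"rx":0,"ry":0,"rz":-8,"fingers":0}]'
```

```text
t: 7.0
ee_pos: [0.605, 0.0104, 0.201]
eef_rot: [0.001, 0.987, 0.16, 0.001]
force: [-4.0, -4.1, 6.4]
gripper_width: 0.141
finger_force: 50.7
```

```bash
python3 -m pendant '[{"dx":-0.0091,"dy":-0.0301,"dz":0,"rx":0,"ry":0,"rz":-8,"fingers":0},{"dx":-0.0091,"dy":-0.0301,"dz":0,"rx":0,"ry":0,"rz":-8,"fingers":0},{"dx":-0.0091,"dy":-0.0301,"dz":0,"rx":0,"ry":0,"rz":-8,"fingers":0},{"dx":-0.0091,"dy":-0.0301,"dz":0,"rx":0,"ry":0,"rz":-8,"fingers":0}]'
```

```text
t: 7.5
ee_pos: [0.5141, 0.0963, 0.201]
eef_rot: [0.0, 0.905, 0.426, 0.002]
force: [2.1, 3.0, 5.1]
gripper_width: 0.14
finger_force: 50.8
```

```bash
python3 -m pendant '[{"dx":-0.0091,"dy":-0.0301,"dz":0,"rx":0,"ry":0,"rz":-8,"fingers":0},{"dx":-0.0091,"dy":-0.0301,"dz":0,"rx":0,"ry":0,"rz":-8,"fingers":0},{"dx":-0.0091,"dy":-0.0301,"dz":0,"rx":0,"ry":0,"rz":-8,"fingers":0},{"dx":-0.0091,"dy":-0.0301,"dz":0,"rx":0,"ry":0,"rz":-8,"fingers":0},{"dx":-0.0091,"dy":-0.0301,"dz":0,"rx":0,"ry":0,"rz":-8,"fingers":0}]'
python3 -m pendant '[{"dx":0,"dy":0,"dz":0,"rx":0,"ry":0,"rz":0,"fingers":0},{"dx":0,"dy":0,"dz":0,"rx":0,"ry":0,"rz":0,"fingers":0}]'
```

```text
t: 8.12
ee_pos: [0.3601, 0.1169, 0.2009]
eef_rot: [-0.002, 0.704, 0.71, 0.004]
force: [-7.0, 29.9, 13.8]
gripper_width: 0.134
finger_force: 52.1
t: 8.38
ee_pos: [0.3604, 0.1169, 0.201]
eef_rot: [-0.002, 0.706, 0.708, 0.004]
force: [-10.2, 38.2, 6.3]
gripper_width: 0.142
finger_force: 51.1
```

The door is at about 88°. I'll release and lift straight up.

```bash
python3 -m pendant '[{"dx":0,"dy":0,"dz":0,"rx":0,"ry":0,"rz":0,"fingers":48},{"dx":0,"dy":0,"dz":0,"rx":0,"ry":0,"rz":0,"fingers":48},{"dx":0,"dy":0,"dz":-0.03,"rx":0,"ry":0,"rz":0,"fingers":48},{"dx":0,"dy":0,"dz":-0.05,"rx":0,"ry":0,"rz":0,"fingers":48},{"dx":0,"dy":0,"dz":-0.05,"rx":0,"ry":0,"rz":0,"fingers":48}]'
python3 -m pendant '[{"dx":0,"dy":0,"dz":-0.03,"rx":0,"ry":0,"rz":0,"fingers":48},{"dx":0,"dy":0,"dz":0,"rx":0,"ry":0,"rz":0,"fingers":48},{"dx":0,"dy":0,"dz":0,"rx":0,"ry":0,"rz":0,"fingers":48}]'
python3 - <<'E'
from h import *
f=vision.grab_frame("scene");save(f,"end.png");print(telemetry.read_state()["force"])
E
```

```text
t: 9.0
ee_pos: [0.3606, 0.1134, 0.3313]
eef_rot: [0.0, 0.706, 0.708, 0.0]
force: [0.8, -0.5, 0.3]
gripper_width: 0.48
finger_force: 0.0
t: 9.38
ee_pos: [0.3606, 0.1136, 0.3586]
eef_rot: [-0.0, 0.706, 0.708, -0.0]
force: [0.1, 0.1, -1.0]
gripper_width: 0.48
finger_force: 0.0
[-0.35190885 -0.1664932  -0.19508066]
```

View pics/end.png

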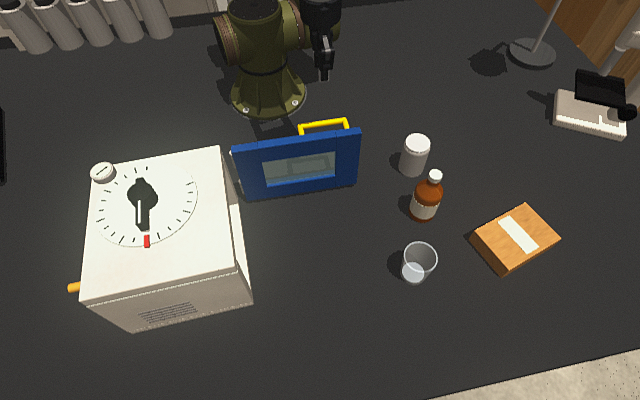

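The door stands at about a right angle, with its panel spanning px (233–362, 130–197). The pointer is still on the tab at (146,241), the bottle, canister and beaker have not moved, and the robot is clear.

```bash
python3 -c "
from bench import env
print(env.sign_off())"
```

```text
the job is handed in; nothing more can be done
None
```

The job is handed in: the vent pointer stands at the red tab (about 0.2 mm off its line as measured before the door was opened), the door is open to about 88°, and the bottle, canister and beaker were left alone; sign-off gave no pass/fail result.

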